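# Find the high point of a shaker spindle's eccentric with a plunger indicator

## Robot

A 7-joint arm with a two-finger parallel gripper is mounted at the origin on the work surface. World frame = base frame: x ahead of the robot, y to its left, z up, the work surface at z = 0. Lengths are in m, angles in rad, forces in N, time in s.
With the tool pointing down it reaches from about 0.4 to 0.9 m from the base axis. Payload 5.5 kg.
Tool frame: the origin (TCP) lies midway between the tips of the shut fingers; the grasp point (between the pads) lies 19 mm behind it; z points along the fingers, y is the direction in which the jaws open and shut (so a half turn about z gives the same grasp; the last joint's range is limited). The gripper opens to 92 mm and grips with 3 to 60 N. Pads are 19 mm wide; open, the fingers measure 130 mm over their backs; the gripper's body (75 mm by 190 mm) begins 47 mm behind the grasp point.
Start: joints at [1.382, 0.501, -0.427, 1.55, 0.221, 1.138, -0.21], TCP at [0.284, -0.585, 0.227] pointing down, gripper open.
Joint ranges: [-2.88, 2.88], [-0.31, 2.03], [-1.54, 1.56], [0.2, 2.42], [-1.41, 4.55], [0.19, 2.02], [-2.57, 2.57]. Speed limits (rad/s): [2.57, 2.57, 3.14, 3.14, 3.14, 3.14, 3.14].

## Interface

Orientations are given as a unit quaternion [w, x, y, z].
In Python, from bench import manip gives the robot as it stands. The module is installed in compiled form; this text tells all that it offers.
- The arm moves only by the shell command python3 -m pendant 'ROWS'. ROWS is JSON, a list of rows, each an object with "translation": the shift along the tool's x, y, z in cm, a list of three; "turn": the turn about the tool's z in rad; "gripper": the finger opening in cm, from 0 to 9.18. A call has 1 to 8 rows; each row shifts and turns the commanded pose from where the row before left it, along the tool's axes as they then stand; what a row does not reach is not made up. A row lasts 1/10 s, in which the tool goes at most 50 mm and 8.59 degrees, less where a joint would pass 70% of its speed; a pose out of reach is approached as far as the arm can. A call is refused whole if a number of a shift passes 5 or a number of a turn 0.15, either way. A call with a gripper value outside its range is refused whole. The fingers move at their own pace and stop on an object; the grip force is fixed at half the most. Time passes only in rows, so rows that do not move let the fingers close. It gives the time, the measured TCP pose, the force and the opening at its end, in the units of the state.
- manip.observe(): the state, without advancing time (a new reading comes with each control period).
- manip.capture(name): name is "scene" or "top" or "wrist"; returns a dict with "color" (400x640x3 uint8, red, green, blue), "depth" (400x640 float32, m along the optical axis (not along the pixel's ray), 0 where there is no reading), "fx", "fy", "cx", "cy" (pixels), "camera_from_world" (4x4, takes a point from world to camera coordinates). Camera axes: x right, y down, z forward; pixel columns grow to the right and rows downward; lengths in m; the calibration is good to about 2 mm. A picture is of the moment at which its call begins.
- manip.close_job(): hands the job in, once; it reports no verdict.
The state is a dict: "time_s": time; "joint_pos": joint angles; "joint_vel": joint speeds; "effort": joint torques, N m; "tcp_pos": TCP position; "ee_rot": TCP orientation; "contact_force": force on the tool from outside, world axes, zero at the start; "wrist_torque": the same for the moment, N m; "grip_width": finger opening in m.
Only numpy, scipy, OpenCV 4.12 (cv2) and the standard library are available. Lean on these libraries where they do the work, as an engineer would, in place of code of your own. Each camera call takes 0.05 s, during which the arm holds its last target. There are 200 camera calls.

## Task

Lower the dial indicator gently by its handle until the brass eccentric presses its plunger in to about half of its 16 mm travel, then let go of the handle. Turn the spindle gently in its V-blocks by its arms to find the eccentric's highest point, and leave that point right under the plunger, with the spindle seated and released. Never run the plunger to the end of its travel, and leave everything else on the bench alone.

Things in the scene. Friction and masses are not known exactly. Their poses are not given: they have to be found in the camera images.
- base: Fixed bench gauge: dark steel plate 175 x 230 x 14 mm carrying two V-blocks and a column. Origin on the bench, right below the middle of the eccentric and the plunger; z up, y level along the spindle, x level across it. The plate spans x -115 to +60, y -165 to +65 mm. The column (18 mm thick, top 215 mm above the bench) stands at x -55, y 0.
- vblock_near (a point): Middle of the V of the block next to the eccentric (base y = +40 mm), on the seated spindle's axis, 70 mm above the bench. Each V-block is 20 mm thick along y, 70 mm wide along x, its sides up to 71 mm above the bench. A 90 degree V, open upwards.
- vblock_far (a point): The same point of the other V-block, beyond the hub (base y = -140 mm).
- spindle: Loose steel shaker spindle, about 0.9 kg, 24 mm thick, 226 mm long, lying along y in both V-blocks, a collar just outside each. Origin on its axis at the middle of the eccentric; y is its length. Seated, its axis is 70 mm above the bench. It turns with friction, either way without limit, and stays where left; 1 to 4 N sideways at an arm's end turns it, well over its weight lifts it out.
- eccentric (a point): The spindle's origin again, as the brass eccentric: a disc 40 mm across, 18 mm wide along y, set 3 mm off the axis, so its top is 87 to 93 mm above the bench as the spindle turns once. The angle at which it is clamped on the spindle differs every time and is not in any pose; at the start its highest point is at least 50 degrees from the top.
- hub (a point): On the spindle's axis, middle of the turning hub (30 mm across), 95 mm from the eccentric towards -y. Four round arms, 10 mm thick, rounded ends 46 mm from the axis, stand out along the spindle's own +z, +x, -z, -x. At the start one points straight up. Free along the spindle from here: 35 mm to the far V-block, 60 mm to the indicator.
- handle (a point): Grip point on the carriage's upright black handle, a block 16 mm thick (along base y), 24 mm deep (along base x); its top is 14 mm above this point, and it is free for 38 mm below it. It stands 95 mm from the plunger line towards base -x and moves up and down with the carriage: 186 mm + carriage value above the bench.
- carriage (a joint): Height of the indicator carriage on its column, m: 0 lowest, 0.060 highest; starts at 0.035 to 0.050. It slides straight up and down with about 9 N of friction and stays where left. With the plunger out, the ball's lowest point is 72 mm + this value above the bench. All that it carries stays within base y -29 to +34 mm.
- plunger (a joint): How far the plunger is pressed in, m: 0 fully out, 0.016 end of travel. Light spring: about 0.7 N at first, 0.18 N more per mm. It rises 1 mm for each mm that the carriage is lowered on the eccentric, or that the eccentric's top rises. The dial shows the same.
- dial (a point): Middle of the round white dial, 58 mm across, face tilted up 45 degrees towards base +x. Its black pointer shows the plunger: 0 is straight up the face, one turn clockwise is 20 mm; the two long marks are 0 and 8 mm (half of the travel).
- feeler: Steel ball, 10 mm across, at the lower end of the plunger; origin at its lowest point, which rests on the top of the eccentric.
- spare_ring: Spare steel ring, 32 mm across, 10 mm high, lying on the gauge's plate. Leave alone.
- bottle: Blue spray bottle, 76 mm across, 180 mm high. Leave alone.
- tip_box: Orange pipette tip box 85 x 120 x 50 mm. Leave alone.
- tube_rack: Grey rack of capped tubes 70 x 165 mm, 98 mm high. Leave alone.
- screwdriver: Screwdriver with a black handle lying on the bench. Leave alone.
- screw_dish: Steel dish of screws, 88 mm across, 18 mm high. Leave alone.
- sample_pot: Closed yellow pot, 56 mm across, 50 mm high. Leave alone.

How it is judged:
On the way:
1. the indicator is lowered onto the eccentric, its plunger pressed in to about half of its travel (5 to 11 mm) (value of joint plunger between 0.005 and 0.011 m and contact force between feeler and spindle above 0.3 N), for 0.3 s.
At the end, for the whole second after the job is handed in: The plunger's ball rests on the eccentric with its underside above 92.2 mm (greatest height 93 mm, less some 0.3 mm of contact give), the plunger is pressed in 3 to 15.5 mm, and the spindle lies seated (axis 68.5 to 71.2 mm high), along the V-blocks and still (z of feeler in the frame of base above 0.0922 m and contact force between feeler and spindle above 0.3 N and value of joint plunger between 0.003 and 0.0155 m and z of spindle in the frame of base between 0.0685 and 0.0712 m and angle between the y axis of spindle and the y axis of base, either way round below 0.02 rad and angular speed of spindle below 0.05 rad/s and linear speed of spindle below 0.01 m/s); the robot touches nothing.
It fails at once if the plunger is run to the end of its travel (value of joint plunger above 0.0157 m).
It fails at once if the plunger's ball is pressed on the spindle with more than 10 N (contact force between feeler and spindle above 10 N).
It fails at once if the spindle is handled with more than 25 N (contact force between any of the fingers, the arm and spindle above 25 N).
It fails at once if the spindle is lifted out of the V-blocks (z of spindle in the frame of base above 0.078 m).
It fails at once if a bystander is moved by more than 30 mm (distance of any of spare_ring, bottle, tip_box, tube_rack, screwdriver, screw_dish, sample_pot from where it was at the start of the episode above 0.03 m).
It also fails if it takes over 72 s, if anything falls off the work surface, if the arm or the gripper's body presses on something with over 40 N, if the wrist force passes 120 N, or if a joint passes its speed limit or range.

## Working session

There is one attempt and no reset: what is moved stays moved. The work goes in short steps, Python scripts to look and compute and a shell command to move; the robot and the scene stay as the last step left them, time stands still between calls to the robot, and variables do not carry over. Pictures are saved under pics/ and viewed, about 8 in all and at most 12, crops included, and the job is handed in when it is done.

```bash
mkdir -p pics; cat > h.py <<'E'
import numpy as np, cv2
from bench import manip
def cap(n):
    c=manip.capture(n); np.savez(f'{n}.npz',**c); return c
def world(c,u,v,d=None):
    # pixel + depth -> world
    T=np.linalg.inv(np.array(c['camera_from_world'])); d=c['depth'][int(v),int(u)] if d is None else d
    return (T@[ (u-c['cx'])/c['fx']*d,(v-c['cy'])/c['fy']*d,d,1])[:3]
def cloud(c):
    T=np.linalg.inv(np.array(c['camera_from_world'])); v,u=np.mgrid[:400,:640]; d=c['depth']
    p=np.stack([(u-c['cx'])/c['fx']*d,(v-c['cy'])/c['fy']*d,d,np.ones_like(d)],-1)@T.T
    p=p[...,:3]; p[d==0]=np.nan; return p
def plane(c,u,v,z):
    T=np.linalg.inv(np.array(c['camera_from_world'])); r=T[:3,:3]@[(u-c['cx'])/c['fx'],(v-c['cy'])/c['fy'],1]
    return T[:3,3]+r*(z-T[2,3])/r[2]
def pix(c,p):
    q=np.array(c['camera_from_world'])@[*p,1]; return q[0]/q[2]*c['fx']+c['cx'],q[1]/q[2]*c['fy']+c['cy']
def save(im,n): cv2.imwrite('pics/'+n,cv2.cvtColor(im,cv2.COLOR_RGB2BGR))
E
python3 - <<'E'
from h import *
a=cap('scene');b=cap('top')
save(a['color'],'s1.png');save(b['color'],'t1.png')
for c in(a,b): print(np.round(np.linalg.inv(c['camera_from_world']),3).tolist(),c['fx'])
o=manip.observe();print(o['tcp_pos'],o['ee_rot'],o['contact_force'],o['grip_width'])
E
```

```text
[[0.211, 0.605, -0.768, 1.3], [0.977, -0.147, 0.153, -0.157], [-0.02, -0.783, -0.622, 0.763], [0.0, 0.0, 0.0, 1.0]] 385.0070435938849
[[0.027, -0.986, 0.164, 0.323], [-0.999, -0.029, -0.013, 0.003], [0.017, -0.164, -0.986, 1.333], [0.0, 0.0, 0.0, 1.0]] 440.6734982662009
[ 0.28345344 -0.58422226  0.22578282] [-8.65327976e-04  9.74587016e-01  2.24007521e-01 -1.73448904e-04] [-0.52981022  0.08109567  0.73155045] 0.09200610740828367
```

View pics/s1.png

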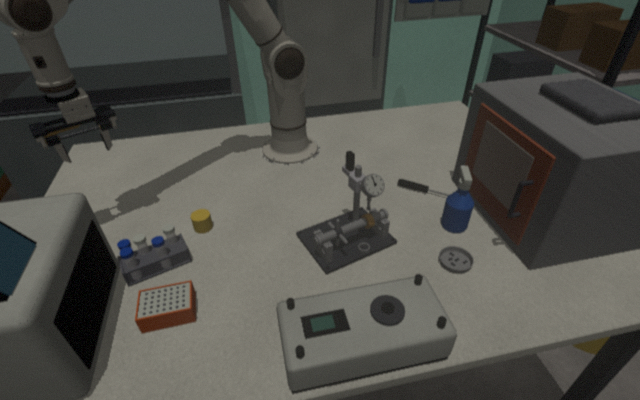

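View pics/t1.png

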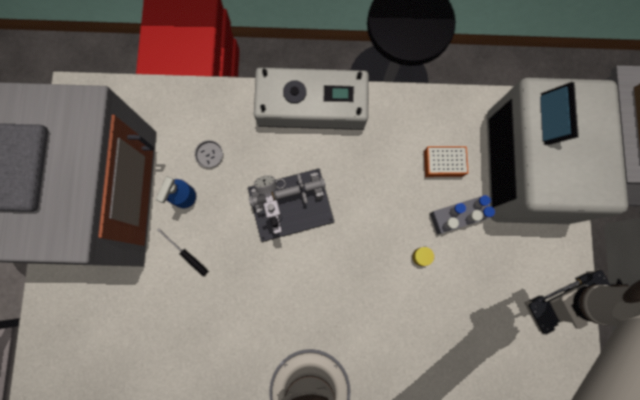

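The scene picture shows the gauge with its dial at (373,185), handle at (350,160) and the hub near (327,238). In the top picture the plate spans about (249..333, 170..239), with the handle towards the robot at (277,230).

```bash
python3 - <<'E'
from h import *
for n in('scene','top'):
    c=dict(np.load(n+'.npz')); p=cloud(c)
    print(n)
    for k in [(280,205)]: pass
    m=(p[...,0]>.3)&(p[...,0]<.75)&(p[...,1]>-.15)&(p[...,1]<.3)
    g=c['color'].astype(int).sum(-1)
    if n=='top':
        roi=np.zeros(m.shape,bool);roi[160:245,240:340]=1
        # dark steel plate, floor-plate height
        q=m&roi&(p[...,2]>.006)&(p[...,2]<.022)&(g<300)
        P=np.array([plane(c,u,v,.014)[:2] for v,u in np.argwhere(q)],np.float32)
        print(len(P),'rect',cv2.minAreaRect(P*1000),'\n',cv2.boxPoints(cv2.minAreaRect(P*1000)))
    h=m&(p[...,2]>.2)&(p[...,2]<.26)&(p[...,0]>.35)
    print('high pts',h.sum()); 
    for lo in(.19,.2,.21,.22,.23,.24):
        s=h&(p[...,2]>=lo)&(p[...,2]<lo+.01)
        if s.sum(): print(lo,s.sum(),np.round(np.median(p[s],0),3))
    s=m&(p[...,2]>.09)&(p[...,2]<.135)
    for r in np.round(p[s][::6],3)[:25]: print(r,end=' ')
    print()
c=dict(np.load('top.npz'));save(cv2.resize(c['color'][155:250,235:345],None,fx=6,fy=6,interpolation=2),'t2.png')
E
```

```text
scene
high pts 411
0.2 175 [0.562 0.119 0.205]
0.21 154 [0.553 0.119 0.214]
0.22 40 [0.472 0.104 0.224]
0.23 42 [0.464 0.102 0.235]
[0.501 0.123 0.132] [0.504 0.111 0.13 ] [0.507 0.11  0.129] [0.507 0.111 0.125] [0.507 0.111 0.122] [0.507 0.111 0.118] [0.507 0.111 0.114] [0.508 0.111 0.112] [0.505 0.109 0.107] [0.505 0.106 0.104] [0.499 0.106 0.095] [0.506 0.121 0.098] [0.511 0.111 0.1  ] [0.555 0.131 0.131] [0.553 0.127 0.127] [0.555 0.132 0.124] [0.556 0.127 0.118] [0.558 0.131 0.116] [0.549 0.119 0.09 ] [0.555 0.123 0.091] [0.559 0.141 0.091] [0.579 0.039 0.118] [0.578 0.044 0.112] [0.583 0.038 0.111] [0.583 0.043 0.106] 
top
2601 rect ((533.3016357421875, 73.32628631591797), (172.4731903076172, 226.53712463378906), 17.070707321166992) 
 [[417.61417  156.2897  ]
 [484.11453  -60.26692 ]
 [648.98914   -9.637131]
 [582.4888   206.9195  ]]
high pts 380
0.2 141 [0.554 0.127 0.205]
0.21 165 [0.542 0.122 0.214]
0.22 13 [0.544 0.124 0.221]
0.23 61 [0.455 0.101 0.235]
[0.577 0.04  0.115] [0.575 0.034 0.112] [0.571 0.034 0.103]
```

View pics/t2.png

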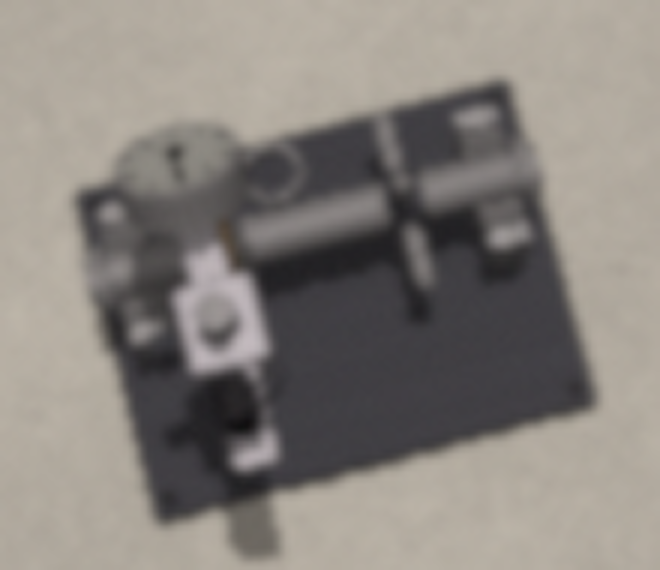

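```bash
python3 -m pendant '[{"translation":[0,0,-4],"turn":0.14,"gripper":5},{"translation":[0,0,-4],"turn":0.014,"gripper":5},{"translation":[2.2,-3.7,0],"turn":0,"gripper":5},{"translation":[2.2,-3.7,0],"turn":0,"gripper":5},{"translation":[2.2,-3.7,0],"turn":0,"gripper":5},{"translation":[2.2,-3.7,0],"turn":0,"gripper":5},{"translation":[2.2,-3.7,0],"turn":0,"gripper":5},{"translation":[2.2,-3.7,0],"turn":0,"gripper":5}]'
python3 -m pendant '[{"translation":[2.2,-3.7,0],"turn":0,"gripper":5},{"translation":[2.2,-3.7,0],"turn":0,"gripper":5},{"translation":[2.2,-3.7,0],"turn":0,"gripper":5},{"translation":[2.2,-3.7,0],"turn":0,"gripper":5},{"translation":[2.2,-3.7,0],"turn":0,"gripper":5},{"translation":[2.2,-3.7,0],"turn":0,"gripper":5},{"translation":[0,0,0],"turn":0,"gripper":5},{"translation":[0,0,0],"turn":0,"gripper":5}]'
cat >> h.py <<'E'
R0=np.radians(17.07); BX=np.array([np.cos(R0),np.sin(R0),0]); BY=np.array([-np.sin(R0),np.cos(R0),0]); O=np.array([.5449,.1292,0])
def base(p): d=np.array(p)-O; return np.array([d@BX,d@BY,d[2]])
def unbase(x,y,z): return O+x*BX+y*BY+[0,0,z]
def togo(x,y,z,ang=0):
    "base-frame TCP target (m), tool x angle relative to base x (rad) -> tool shift cm, turn"
    from scipy.spatial.transform import Rotation as R
    o=manip.observe(); q=o['ee_rot']; M=R.from_quat([q[1],q[2],q[3],q[0]]).as_matrix()
    a=np.arctan2(M[1,0],M[0,0]); t=(a-R0-ang+np.pi)%(2*np.pi)-np.pi
    print('t',round(o['time_s'],2),'base tcp mm',np.round(base(o['tcp_pos'])*1000,1),'go cm',np.round(M.T@(unbase(x,y,z)-o['tcp_pos'])*100,2),'turn',round(t,3),'F',np.round(o['contact_force'],1),'w',round(o['grip_width'],4))
E
python3 - <<'E'
from h import *
togo(-.095,0,.2)
c=cap('wrist');save(c['color'],'w1.png')
print(np.round(np.linalg.inv(c['camera_from_world']),3).tolist(),c['fx'])
E
```

```text
time_s: 0.9
tcp_pos: [0.3448, -0.3319, 0.3064]
ee_rot: [-0.0, 0.989, 0.148, -0.0]
contact_force: [0.8, 0.4, 0.4]
grip_width: 0.0502
time_s: 1.7
tcp_pos: [0.4058, -0.0822, 0.3067]
ee_rot: [0.0, 0.989, 0.15, -0.0]
contact_force: [0.2, -0.2, 0.5]
grip_width: 0.0499
t 1.7 base tcp mm [-195.1 -161.2  306.7] go cm [ 10.05 -16.1   10.65] turn 0.003 F [ 0.2 -0.2  0.5] w 0.0499
[[0.296, -0.923, -0.245, 0.472], [-0.955, -0.286, -0.076, -0.062], [0.0, 0.257, -0.966, 0.464], [0.0, 0.0, 0.0, 1.0]] 331.15861171700186
```

View pics/w1.png

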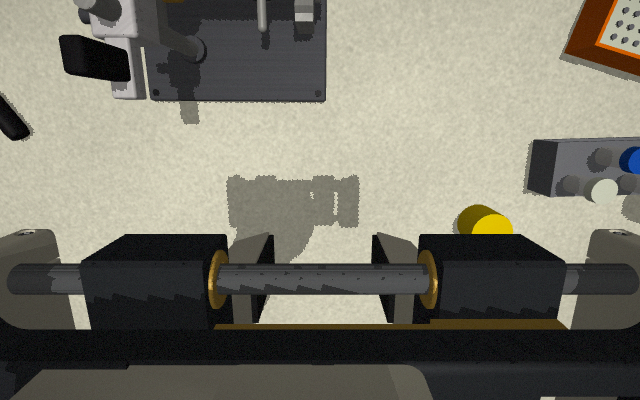

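The wrist picture shows the handle's top at about (60..130, 35..82), the plate and one arm of the hub at (263,15). The handle is where I expected it, so I go above it.

```bash
python3 -m pendant '[{"translation":[2.2,-3.5,0],"turn":0,"gripper":5},{"translation":[2.2,-3.5,0],"turn":0,"gripper":5},{"translation":[2.2,-3.5,0],"turn":0,"gripper":5},{"translation":[2.2,-3.5,0],"turn":0,"gripper":5},{"translation":[1.2,-2.1,0],"turn":0.003,"gripper":5},{"translation":[0,0,0],"turn":0,"gripper":5},{"translation":[0,0,0],"turn":0,"gripper":5}]'
python3 - <<'E'
from h import *
togo(-.095,0,.21)
c=cap('wrist')
p=cloud(c); B=np.stack([(p-O)@BX,(p-O)@BY,p[...,2]],-1)
dark=c['color'].astype(int).sum(-1)<120
s=(np.abs(B[...,0]+.095)<.04)&(np.abs(B[...,1])<.04)&(B[...,2]>.215)&(B[...,2]<.262)&dark
q=B[s]; print(s.sum(),np.percentile(q,[5,50,95],axis=0).round(4))
t=q[q[:,2]>np.percentile(q[:,2],90)-.003]; print(len(t),np.percentile(t,[2,50,98],axis=0).round(4))
save(c['color'],'w2.png')
E
```

```text
time_s: 2.45
tcp_pos: [0.4543, 0.099, 0.3062]
ee_rot: [-0.0, 0.989, 0.146, -0.001]
contact_force: [0.6, 1.0, 0.9]
grip_width: 0.0502
t 2.45 base tcp mm [-95.5  -2.2 306.2] go cm [ 0.06 -0.22  9.62] turn -0.004 F [0.6 1.  0.9] w 0.0502
735 [[-0.0985 -0.0075  0.222 ]
 [-0.087  -0.0004  0.235 ]
 [-0.0771  0.0061  0.2363]]
617 [[-0.0997 -0.0082  0.2334]
 [-0.0887 -0.0004  0.2352]
 [-0.0777  0.0068  0.2366]]
```

```bash
python3 -m pendant '[{"translation":[0.5,-0.17,4],"turn":0,"gripper":5},{"translation":[0,0,4],"turn":0,"gripper":5},{"translation":[0,0,2],"turn":0,"gripper":5},{"translation":[0,0,0],"turn":0,"gripper":1},{"translation":[0,0,0],"turn":0,"gripper":1},{"translation":[0,0,0],"turn":0,"gripper":1},{"translation":[0,0,0],"turn":0,"gripper":1},{"translation":[0,0,0],"turn":0,"gripper":1}]'
python3 -m pendant '[{"translation":[0,0,0.3],"turn":0,"gripper":1},{"translation":[0,0,0.3],"turn":0,"gripper":1},{"translation":[0,0,0.3],"turn":0,"gripper":1},{"translation":[0,0,0.3],"turn":0,"gripper":1},{"translation":[0,0,0.3],"turn":0,"gripper":1},{"translation":[0,0,0],"turn":0,"gripper":1},{"translation":[0,0,0],"turn":0,"gripper":1}]'
python3 - <<'E'
from h import *
togo(-.095,0,.18)
c=cap('scene'); im=c['color']
save(np.hstack([cv2.resize(im[145:265,310:410],None,fx=5,fy=5,interpolation=2)]),'d1.png')
E
```

```text
time_s: 3.3
tcp_pos: [0.4596, 0.1027, 0.2078]
ee_rot: [0.001, 0.989, 0.147, 0.001]
contact_force: [-1.5, 2.3, 5.1]
grip_width: 0.016
time_s: 4.0
tcp_pos: [0.4596, 0.1029, 0.1923]
ee_rot: [0.0, 0.989, 0.147, 0.001]
contact_force: [2.2, -3.4, 2.6]
grip_width: 0.0162
t 4.0 base tcp mm [-8.930e+01 -1.000e-01  1.923e+02] go cm [-0.57 -0.01  1.23] turn -0.004 F [ 2.2 -3.4  2.6] w 0.0162
```

View pics/d1.png

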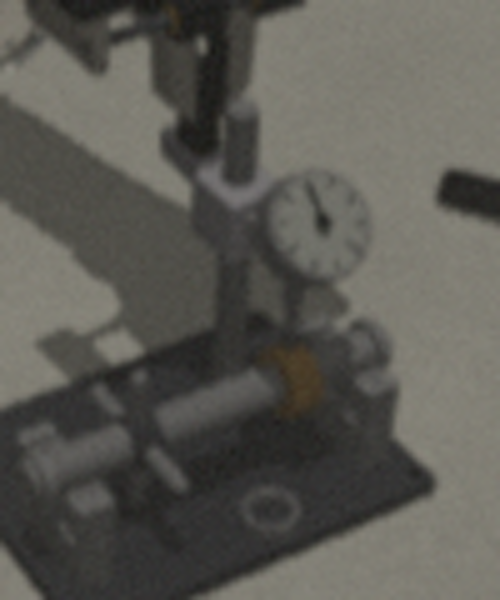

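The handle is held and the dial at (320,223) of this crop still reads about 0. I write a pointer reader by rectifying the dial face, then lower 7 mm.

```bash
cat >> h.py <<'E'
def dialcrop(c,u0,v0,r=11):
    "face plane rectification about dial centre seen at pixel (u0,v0): up=(-BX+Z)/√2, right=BY, 10 px/mm"
    up=(-BX+[0,0,1])/2**.5; z=.17
    q=plane(c,u0,v0,DZ)
    S=[(-1,-1),(1,-1),(1,1),(-1,1)]
    src=np.float32([pix(c,q+BY*.03*a-up*.03*b) for a,b in S]); dst=np.float32([[300+300*a,300+300*b] for a,b in S])
    return cv2.warpPerspective(c['color'],cv2.getPerspectiveTransform(src,dst),(600,600),flags=cv2.INTER_CUBIC)
DZ=.19
def findface(c,guess,w=25):
    "centroid of the light dial disc near guess: hue-less bright blob"
    u,v=map(int,guess); g=cv2.cvtColor(c['color'],cv2.COLOR_RGB2GRAY)[v-w:v+w,u-w:u+w]
    g=cv2.GaussianBlur(g,(3,3),0)
    return g
E
python3 - <<'E'
from h import *
c=dict(np.load('scene.npz'))
p=cloud(c)[175:205,360:390]; B=np.stack([(p-O)@BX,(p-O)@BY,p[...,2]],-1)
k=B[10:20,10:20].reshape(-1,3); print('dial mid',np.nanmedian(k,0).round(4), 'at', 375,190)
s=(B[...,2]>.14); print(np.round(B[14,::3],3)); print(np.round(B[::3,14],3))
E
python3 -m pendant '[{"translation":[0,0,0.2],"turn":0,"gripper":1},{"translation":[0,0,0.2],"turn":0,"gripper":1},{"translation":[0,0,0.2],"turn":0,"gripper":1},{"translation":[0,0,0.1],"turn":0,"gripper":1},{"translation":[0,0,0],"turn":0,"gripper":1}]'
python3 - <<'E'
from h import *
togo(-.095,0,.18)
c=cap('scene'); print(pix(c,unbase(0,0,.19)))
save(cv2.resize(c['color'][160:240,340:420],None,fx=7,fy=7,interpolation=2),'d2.png')
E
```

```text
dial mid [0.0254 0.0004 0.1871] at 375 190
[[-0.024 -0.008  0.161]
 [ 0.014 -0.027  0.192]
 [ 0.019 -0.021  0.192]
 [ 0.023 -0.015  0.193]
 [ 0.024 -0.006  0.19 ]
 [ 0.028  0.001  0.19 ]
 [ 0.027  0.01   0.186]
 [ 0.03   0.017  0.185]
 [-0.158  0.189  0.001]
 [-0.156  0.2   -0.002]]
[[-0.242  0.209  0.001]
 [-0.228  0.2   -0.   ]
 [ 0.01   0.009  0.2  ]
 [ 0.018  0.003  0.198]
 [ 0.023  0.     0.193]
 [ 0.028 -0.003  0.189]
 [ 0.031 -0.004  0.182]
 [ 0.036 -0.008  0.177]
 [ 0.04  -0.01   0.171]
 [-0.119  0.12   0.001]]
time_s: 4.55
tcp_pos: [0.4595, 0.1028, 0.1853]
ee_rot: [0.001, 0.989, 0.147, 0.001]
contact_force: [2.1, -5.5, 4.8]
grip_width: 0.0155
t 4.55 base tcp mm [-8.930e+01 -1.000e-01  1.853e+02] go cm [-0.57 -0.01  0.53] turn -0.004 F [ 2.1 -5.5  4.8] w 0.0155
(np.float64(368.4243959293911), np.float64(183.4737452475269))
```

View pics/d2.png

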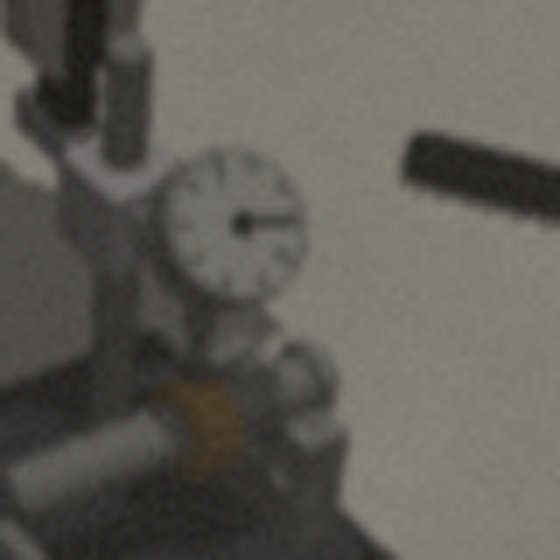

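The dial crop shows the hub at (243,222) and the pointer pointing right to about (298,218), so near 5 mm. I now make the reader numeric.

```bash
cat >> h.py <<'E'
def reading(c,z,x=.03,verbose=1):
    "plunger mm, from dial centre predicted at base (x,0,z), re-centred on the dark pointer hub"
    global DZ; DZ=z
    u,v=pix(c,unbase(x,0,z)); W=dialcrop(c,u,v)
    g=cv2.GaussianBlur(cv2.cvtColor(W,cv2.COLOR_RGB2GRAY),(0,0),8)
    # white face = large bright blob -> its ellipse centre
    m=(g>0.72*np.percentile(g[150:450,150:450],85)).astype(np.uint8)
    n,l,st,ce=cv2.connectedComponentsWithStats(m); k=max(range(1,n),key=lambda i:st[i,4]*(abs(ce[i]-300).max()<150))
    cnt=max(cv2.findContours((l==k).astype(np.uint8),0,1)[0],key=cv2.contourArea)
    (cx,cy),r=cv2.minEnclosingCircle(cv2.convexHull(cnt))
    mm=cv2.moments(cv2.convexHull(cnt)); cx,cy=mm['m10']/mm['m00'],mm['m01']/mm['m00']
    # darkness profile over angle in 7..17 mm
    a=np.radians(np.arange(0,360,1)); rr=np.arange(70,170,5)
    X=(cx+np.outer(rr,np.sin(a))).astype(np.float32); Y=(cy-np.outer(rr,np.cos(a))).astype(np.float32)
    P=cv2.remap(g,X,Y,1).mean(0).astype(float); d=np.median(P)-P; d[d<.5*d.max()]=0
    i=d.argmax(); w=np.where(np.abs((np.degrees(a)-i+180)%360-180)<30,d,0)
    ang=np.degrees(np.angle((w*np.exp(1j*a)).sum()))%360
    if verbose: print('dial px centre',round(cx),round(cy),'r',round(r),'depth',round(d.max(),1),'ang',round(ang,1),'mm',round(ang/18,2))
    return ang/18,W
E
python3 - <<'E'
from h import *
c=dict(np.load('scene.npz')); m,W=reading(c,.181); save(W,'r1.png')
E
```

```text
dial px centre 316 283 r 424 depth 31.0 ang 102.0 mm 5.67
```

View pics/r1.png

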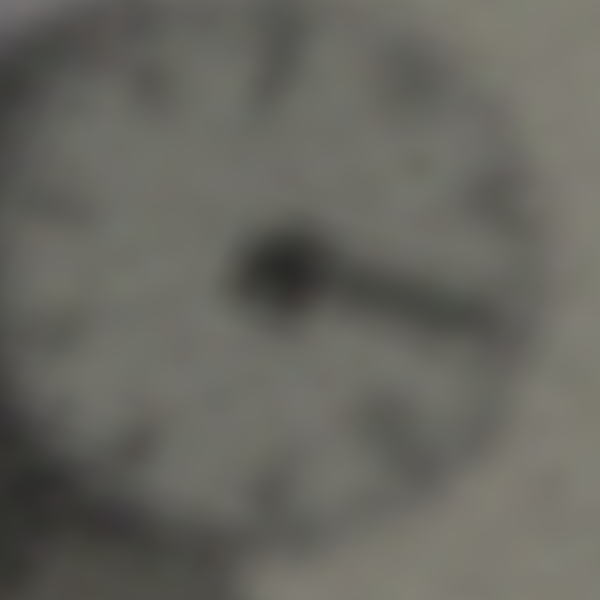

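```bash
python3 - <<'E'
s=open('h.py').read()
a=s.index("    # white face"); b=s.index("    # darkness profile")
s=s[:a]+"""    h=cv2.GaussianBlur(g,(0,0),12)[150:450,150:450]; k=np.unravel_index(h.argmin(),h.shape); cx,cy,r=k[1]+150,k[0]+150,0
"""+s[b:]
open('h.py','w').write(s)
E
python3 -m pendant '[{"translation":[0,0,0.1],"turn":0,"gripper":1},{"translation":[0,0,0.1],"turn":0,"gripper":1},{"translation":[0,0,0],"turn":0,"gripper":1},{"translation":[0,0,0],"turn":0,"gripper":1}]'
python3 - <<'E'
from h import *
reading(dict(np.load('scene.npz')),.181)
togo(-.095,0,.18); reading(cap('scene'),.179)
E
```

```text
time_s: 5.0
tcp_pos: [0.4595, 0.1028, 0.1834]
ee_rot: [0.001, 0.989, 0.147, 0.001]
contact_force: [2.4, -4.2, 5.7]
grip_width: 0.0159
dial px centre 286 269 r 0 depth 34.6 ang 104.6 mm 5.81
t 5.0 base tcp mm [-8.930e+01 -1.000e-01  1.834e+02] go cm [-0.57 -0.01  0.34] turn -0.004 F [ 2.4 -4.2  5.7] w 0.0159
dial px centre 280 265 r 0 depth 36.0 ang 136.9 mm 7.61
```

Plunger reads 7.6 mm. Letting go of the handle and rising.

```bash
python3 -m pendant '[{"translation":[0,0,0],"turn":0,"gripper":4},{"translation":[0,0,0],"turn":0,"gripper":4},{"translation":[0,0,0],"turn":0,"gripper":4},{"translation":[0,0,-4],"turn":0,"gripper":4},{"translation":[0,0,-4],"turn":0,"gripper":4},{"translation":[0,0,-4],"turn":0,"gripper":4}]'
sed -i 's/^O=np/O=np/; s/O=np.array(\[.5449,.1292,0\])/O=np.array([.5449,.1292,0])+.0055*BX/' h.py
python3 - <<'E'
from h import *
togo(-.045,-.095,.28,np.pi/2); print(manip.observe()['joint_pos']); reading(cap('scene'),.179,.0245)
togo(-.045,-.095,.28,-np.pi/2)
E
```

```text
time_s: 5.65
tcp_pos: [0.4576, 0.1042, 0.3036]
ee_rot: [-0.001, 0.989, 0.148, -0.001]
contact_force: [0.3, -0.4, 0.4]
grip_width: 0.0401
t 5.65 base tcp mm [-96.3   1.7 303.6] go cm [5.15 9.67 2.34] turn -1.573 F [ 0.3 -0.4  0.4] w 0.0401
[ 0.67073478  0.16430959 -1.03922025  1.8752048   0.15089365  1.18793328
 -1.69409876]
dial px centre 283 265 r 0 depth 37.2 ang 137.9 mm 7.66
t 5.7 base tcp mm [-92.4   2.3 309.8] go cm [4.73 9.72 3.03] turn 1.57 F [3.4 2.  4. ] w 0.0396
```

```bash
python3 -m pendant '[{"translation":[2,4.4,0],"turn":0.1,"gripper":0},{"translation":[1.5,4.4,0],"turn":0.14,"gripper":0},{"translation":[0,0,0],"turn":0.14,"gripper":0},{"translation":[0,0,0],"turn":0.14,"gripper":0},{"translation":[0,0,0],"turn":0.14,"gripper":0},{"translation":[0,0,0],"turn":0.14,"gripper":0},{"translation":[0,0,0],"turn":0.14,"gripper":0},{"translation":[0,0,0],"turn":0.14,"gripper":0}]'
python3 -m pendant '[{"translation":[0,0,0],"turn":0.14,"gripper":0},{"translation":[0,0,0],"turn":0.14,"gripper":0},{"translation":[0,0,0],"turn":0.14,"gripper":0},{"translation":[0,0,0],"turn":0.07,"gripper":0},{"translation":[0,0,0],"turn":0,"gripper":0}]'
python3 - <<'E'
from h import *
togo(-.045,-.095,.2,-np.pi/2);print(manip.observe()['joint_pos'].round(2))
c=cap('wrist');save(c['color'],'w3.png')
p=cloud(c); B=np.stack([(p-O)@BX,(p-O)@BY,p[...,2]],-1)
s=(abs(B[...,0])<.06)&(abs(B[...,1]+.095)<.03)&(B[...,2]>.098)&(B[...,2]<.13)
print(s.sum(),np.nanpercentile(B[s],[2,50,98],axis=0).round(4) if s.sum() else '')
E
```

```text
time_s: 6.5
tcp_pos: [0.513, 0.0273, 0.3016]
ee_rot: [-0.001, 0.924, -0.383, -0.001]
contact_force: [-0.6, 0.1, -1.2]
grip_width: 0.0003
time_s: 7.0
tcp_pos: [0.5096, 0.0261, 0.2861]
ee_rot: [0.014, 0.893, -0.449, -0.014]
contact_force: [0.3, 0.9, -0.4]
grip_width: 0.0004
t 7.0 base tcp mm [-69.5 -88.2 286.1] go cm [ 1.57 -2.4   8.51] turn 0.341 F [ 0.3  0.9 -0.4] w 0.0004
[-0.31  0.19  0.23  1.81 -0.04  1.18 -2.57]
104 [[-0.005  -0.1011  0.1   ]
 [-0.0009 -0.0976  0.1134]
 [ 0.0038 -0.0926  0.1162]]
```

View pics/w3.png

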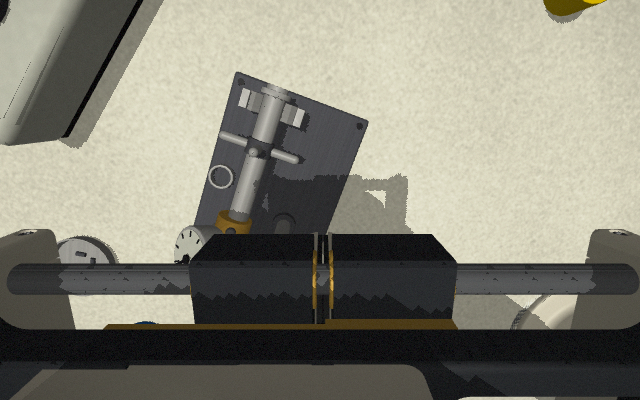

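The wrist picture shows the spindle, with the upright arm at (257,150) and its cross arms, but joint 7 ran to its limit. I turn the other way, about -2.8 rad, while raised.

```bash
python3 -m pendant '[{"translation":[0,0,-1],"turn":-0.14,"gripper":0},{"translation":[0,0,-1],"turn":-0.14,"gripper":0},{"translation":[0,0,0],"turn":-0.14,"gripper":0},{"translation":[0,0,0],"turn":-0.14,"gripper":0},{"translation":[0,0,0],"turn":-0.14,"gripper":0},{"translation":[0,0,0],"turn":-0.14,"gripper":0},{"translation":[0,0,0],"turn":-0.14,"gripper":0},{"translation":[0,0,0],"turn":-0.14,"gripper":0}]'
python3 -m pendant '[{"translation":[0,0,0],"turn":-0.14,"gripper":0},{"translation":[0,0,0],"turn":-0.14,"gripper":0},{"translation":[0,0,0],"turn":-0.14,"gripper":0},{"translation":[0,0,0],"turn":-0.14,"gripper":0},{"translation":[0,0,0],"turn":-0.14,"gripper":0},{"translation":[0,0,0],"turn":-0.14,"gripper":0},{"translation":[0,0,0],"turn":-0.14,"gripper":0},{"translation":[0,0,0],"turn":-0.14,"gripper":0}]'
python3 -m pendant '[{"translation":[0,0,0],"turn":-0.14,"gripper":0},{"translation":[0,0,0],"turn":-0.14,"gripper":0},{"translation":[0,0,0],"turn":-0.14,"gripper":0},{"translation":[0,0,0],"turn":-0.14,"gripper":0},{"translation":[0,0,0],"turn":0,"gripper":0}]'
python3 - <<'E'
from h import *
togo(-.045,-.097,.2,np.pi/2);print(manip.observe()['joint_pos'].round(2))
E
```

```text
time_s: 7.85
tcp_pos: [0.5106, 0.0248, 0.3066]
ee_rot: [0.003, 0.995, 0.096, -0.019]
contact_force: [-0.4, 0.2, 0.1]
grip_width: 0.0003
time_s: 8.65
tcp_pos: [0.5106, 0.0248, 0.3067]
ee_rot: [-0.008, 0.792, 0.61, -0.017]
contact_force: [-0.1, 0.4, 0.9]
grip_width: -0.0
time_s: 9.15
tcp_pos: [0.5106, 0.0247, 0.3067]
ee_rot: [-0.012, 0.595, 0.804, -0.014]
contact_force: [-0.3, 0.0, 0.2]
grip_width: 0.0
t 9.15 base tcp mm [-68.9 -89.8 306.7] go cm [-0.74  2.79 10.58] turn -0.001 F [-0.3  0.   0.2] w 0.0
[-0.05  0.17 -0.06  1.78  0.02  1.23  0.18]
```

```bash
python3 -m pendant '[{"translation":[-0.7,1.4,4.2],"turn":0,"gripper":0},{"translation":[0,1.0,4.2],"turn":0,"gripper":0},{"translation":[0,0,4.2],"turn":0,"gripper":0},{"translation":[0,0,4.2],"turn":0,"gripper":0},{"translation":[0,0,3],"turn":0,"gripper":0},{"translation":[0,0,1.3],"turn":0,"gripper":0},{"translation":[0,0,0],"turn":0,"gripper":0}]'
python3 - <<'E'
from h import *
togo(-.010,-.097,.095,np.pi/2);reading(cap('scene'),.179,.0245)
E
```

```text
time_s: 9.85
tcp_pos: [0.5266, 0.023, 0.0935]
ee_rot: [-0.014, 0.596, 0.803, -0.016]
contact_force: [-0.9, 0.4, -0.1]
grip_width: 0.0004
t 9.85 base tcp mm [-54.2 -96.2  93.5] go cm [-0.06  4.41 -0.33] turn -0.005 F [-0.9  0.4 -0.1] w 0.0004
dial px centre 284 263 r 0 depth 38.6 ang 139.4 mm 7.74
```

```bash
python3 -m pendant '[{"translation":[0,1,0],"turn":0,"gripper":0},{"translation":[0,1,0],"turn":0,"gripper":0},{"translation":[0,0.4,0],"turn":0,"gripper":0},{"translation":[0,0.4,0],"turn":0,"gripper":0},{"translation":[0,0.4,0],"turn":0,"gripper":0},{"translation":[0,0.4,0],"turn":0,"gripper":0},{"translation":[0,0.4,0],"turn":0,"gripper":0},{"translation":[0,0.4,0],"turn":0,"gripper":0}]'
cat >> h.py <<'E'
def arms(c,show=None):
    "arm angle (deg, top arm toward +x positive, mod 90) from depth points near hub"
    p=cloud(c); B=np.stack([(p-O)@BX,(p-O)@BY,p[...,2]],-1)
    x,z=B[...,0],B[...,2]-.07; r=np.hypot(x,z)
    s=(abs(B[...,1]+.096)<.012)&(r>.022)&(r<.053)&(z>-.03)
    a=np.degrees(np.arctan2(x[s],z[s])); return np.histogram(a,np.arange(-110,111,10))
E
python3 - <<'E'
from h import *
togo(0,-.097,.095,np.pi/2);c=cap('scene');reading(c,.179,.0245);h,e=arms(c);print([(int(k),int(n)) for k,n in zip(e,h) if n])
c=cap('wrist');h,e=arms(c);print([(int(k),int(n)) for k,n in zip(e,h) if n])
E
```

```text
time_s: 10.7
tcp_pos: [0.5698, 0.0359, 0.0931]
ee_rot: [-0.012, 0.595, 0.803, -0.015]
contact_force: [-3.2, -1.3, 1.7]
grip_width: 0.0001
t 10.7 base tcp mm [ -9.1 -96.6  93.1] go cm [-0.04  0.9  -0.22] turn -0.003 F [-3.2 -1.3  1.7] w 0.0001
dial px centre 283 264 r 0 depth 35.8 ang 124.8 mm 6.93
[(-70, 6), (-60, 1), (-40, 3), (-30, 5), (-20, 12), (-10, 8), (0, 5), (10, 22), (20, 11), (30, 4), (80, 1), (90, 10), (100, 26)]
[(-70, 27), (-60, 1), (-30, 24), (-20, 178), (-10, 221), (90, 61), (100, 363)]
```

```bash
python3 -m pendant '[{"translation":[0,-0.5,0],"turn":0,"gripper":0},{"translation":[0,0,-4],"turn":0,"gripper":0},{"translation":[0,3.6,-1.5],"turn":0,"gripper":0},{"translation":[0,3.5,0],"turn":0,"gripper":0},{"translation":[0,0,2.5],"turn":0,"gripper":0},{"translation":[0,0,2.8],"turn":0,"gripper":0},{"translation":[0,0,0],"turn":0,"gripper":0}]'
python3 - <<'E'
from h import *
togo(0.019,-.097,.095,np.pi/2);c=cap('scene');reading(c,.179,.0245);h,e=arms(c);print([(int(k),int(n)) for k,n in zip(e,h) if n])
E
python3 -m pendant '[{"translation":[0,-0.5,0],"turn":0,"gripper":0},{"translation":[0,-0.5,0],"turn":0,"gripper":0},{"translation":[0,-0.5,0],"turn":0,"gripper":0},{"translation":[0,-0.5,0],"turn":0,"gripper":0},{"translation":[0,-0.5,0],"turn":0,"gripper":0},{"translation":[0,-0.5,0],"turn":0,"gripper":0},{"translation":[0,-0.5,0],"turn":0,"gripper":0},{"translation":[0,0,0],"turn":0,"gripper":0}]'
python3 - <<'E'
from h import *
togo(0.0008,-.097,.095,np.pi/2);c=cap('scene');reading(c,.179,.0245);h,e=arms(c);print([(int(k),int(n)) for k,n in zip(e,h) if n])
E
```

```text
time_s: 11.5
tcp_pos: [0.63, 0.0546, 0.0889]
ee_rot: [-0.014, 0.595, 0.803, -0.017]
contact_force: [-0.4, -0.3, -1.2]
grip_width: 0.0005
t 11.5 base tcp mm [ 53.9 -96.3  88.9] go cm [-0.08 -3.52 -0.45] turn -0.003 F [-0.4 -0.3 -1.2] w 0.0005
dial px centre 150 150 r 0 depth 25.6 ang 260.2 mm 14.46
[(-70, 17), (-60, 9), (-50, 1), (10, 1), (20, 6), (30, 5), (50, 1), (60, 1), (80, 1), (90, 7), (100, 26)]
time_s: 12.35
tcp_pos: [0.6012, 0.045, 0.0957]
ee_rot: [-0.01, 0.595, 0.803, -0.014]
contact_force: [3.3, 0.6, 3.2]
grip_width: 0.0003
t 12.35 base tcp mm [ 23.6 -97.   95.7] go cm [-0.01 -2.27  0.14] turn -0.003 F [3.3 0.6 3.2] w 0.0003
dial px centre 283 266 r 0 depth 38.9 ang 142.5 mm 7.92
[(-90, 2), (-80, 20), (-70, 5), (0, 1), (10, 4), (20, 5), (30, 9), (40, 3), (70, 3), (80, 20), (90, 9), (100, 1)]
```

```bash
python3 -m pendant '[{"translation":[0,-0.4,0],"turn":0,"gripper":0},{"translation":[0,-0.4,0],"turn":0,"gripper":0},{"translation":[0,-0.4,0],"turn":0,"gripper":0},{"translation":[0,-0.4,0],"turn":0,"gripper":0},{"translation":[0,-0.4,0],"turn":0,"gripper":0},{"translation":[0,0,0],"turn":0,"gripper":0}]'
cat > look.py <<'E'
from h import *
togo(0.0,-.097,.095,np.pi/2);c=cap('scene');reading(c,.179,.0245);h,e=arms(c);print([(int(k),int(n)) for k,n in zip(e,h) if n])
E
python3 look.py
python3 -m pendant '[{"translation":[0,-0.4,0],"turn":0,"gripper":0},{"translation":[0,-0.4,0],"turn":0,"gripper":0},{"translation":[0,-0.4,0],"turn":0,"gripper":0},{"translation":[0,-0.4,0],"turn":0,"gripper":0},{"translation":[0,0,0],"turn":0,"gripper":0}]'
python3 look.py
```

```text
time_s: 13.0
tcp_pos: [0.5788, 0.0387, 0.0942]
ee_rot: [-0.013, 0.595, 0.803, -0.016]
contact_force: [0.8, 1.9, 0.7]
grip_width: 0.0002
t 13.0 base tcp mm [  0.4 -96.4  94.2] go cm [-0.06 -0.04 -0.08] turn -0.003 F [0.8 1.9 0.7] w 0.0002
dial px centre 281 265 r 0 depth 35.4 ang 179.2 mm 9.95
[(-110, 5), (-100, 4), (-20, 8), (-10, 9), (0, 11), (10, 11), (20, 20), (30, 1), (40, 8), (50, 13), (60, 2)]
time_s: 13.55
tcp_pos: [0.5645, 0.0339, 0.0955]
ee_rot: [-0.012, 0.595, 0.803, -0.015]
contact_force: [1.8, 0.8, 0.6]
grip_width: 0.0002
t 13.55 base tcp mm [-14.8 -96.9  95.5] go cm [-0.01  1.48 -0.01] turn -0.003 F [1.8 0.8 0.6] w 0.0002
dial px centre 281 268 r 0 depth 39.3 ang 198.1 mm 11.01
[(-40, 2), (-30, 16), (-20, 9), (-10, 6), (0, 20), (10, 1), (20, 3), (30, 10), (40, 2)]
```

```bash
python3 -m pendant '[{"translation":[0,0.4,0],"turn":0,"gripper":0},{"translation":[0,0,-4],"turn":0,"gripper":0},{"translation":[0,3.4,-1.5],"turn":0,"gripper":0},{"translation":[0,3.6,0],"turn":0,"gripper":0},{"translation":[0,0,2.5],"turn":0,"gripper":0},{"translation":[0,0,2.8],"turn":0,"gripper":0},{"translation":[0,0,0],"turn":0,"gripper":0}]'
python3 -m pendant '[{"translation":[0,-0.5,0],"turn":0,"gripper":0},{"translation":[0,-0.5,0],"turn":0,"gripper":0},{"translation":[0,-0.5,0],"turn":0,"gripper":0},{"translation":[0,-0.5,0],"turn":0,"gripper":0},{"translation":[0,-0.5,0],"turn":0,"gripper":0},{"translation":[0,-0.5,0],"turn":0,"gripper":0},{"translation":[0,0,0],"turn":0,"gripper":0}]'
python3 look.py
python3 -m pendant '[{"translation":[0,-0.4,0],"turn":0,"gripper":0},{"translation":[0,-0.4,0],"turn":0,"gripper":0},{"translation":[0,-0.2,0],"turn":0,"gripper":0},{"translation":[0,0,0],"turn":0,"gripper":0}]'
python3 look.py
```

```text
time_s: 14.3
tcp_pos: [0.6317, 0.0551, 0.0899]
ee_rot: [-0.015, 0.595, 0.803, -0.019]
contact_force: [-0.7, -0.2, -0.2]
grip_width: 0.0007
time_s: 15.0
tcp_pos: [0.6136, 0.0487, 0.1003]
ee_rot: [-0.007, 0.595, 0.804, -0.01]
contact_force: [8.0, 2.6, 6.8]
grip_width: 0.0004
t 15.0 base tcp mm [ 36.5 -97.1 100.3] go cm [ 0.   -3.64  0.61] turn -0.002 F [8.  2.6 6.8] w 0.0004
dial px centre 285 267 r 0 depth 38.0 ang 170.7 mm 9.49
[(-60, 1), (-50, 16), (-40, 15), (-30, 1), (20, 2), (30, 3), (40, 6)]
time_s: 15.45
tcp_pos: [0.6093, 0.0475, 0.1037]
ee_rot: [-0.003, 0.595, 0.804, -0.006]
contact_force: [12.0, 4.6, 13.6]
grip_width: 0.0004
t 15.45 base tcp mm [ 32.1 -97.  103.7] go cm [ 0.   -3.2   0.91] turn -0.001 F [12.   4.6 13.6] w 0.0004
dial px centre 280 268 r 0 depth 37.2 ang 176.5 mm 9.8
[(-60, 6), (-50, 26), (-40, 5), (20, 6), (30, 5), (40, 1), (100, 2)]
```

Force is climbing: the fingertip is riding on the arm's tip. I back off, lift and come down farther out.

```bash
python3 -m pendant '[{"translation":[0,0.8,0],"turn":0,"gripper":0},{"translation":[0,1,-2],"turn":0,"gripper":0},{"translation":[0,2,-3],"turn":0,"gripper":0},{"translation":[0,2,-1],"turn":0,"gripper":0},{"translation":[0,0,0],"turn":0,"gripper":0}]'
python3 - <<'E'
from h import *
togo(0.08,-.097,.085,np.pi/2)
c=cap('scene'); 
p=cloud(c); B=np.stack([(p-O)@BX,(p-O)@BY,p[...,2]],-1)
s=(abs(B[...,1]+.097)<.02)&(np.hypot(B[...,0],B[...,2]-.07)<.055)&(B[...,2]>.04)
h,e=arms(c);print([(int(k),int(n)) for k,n in zip(e,h) if n])
save(cv2.resize(c['color'][160:280,290:410],None,fx=5,fy=5,interpolation=2),'s3.png')
E
```

```text
time_s: 16.0
tcp_pos: [0.659, 0.063, 0.1571]
ee_rot: [-0.009, 0.595, 0.804, -0.012]
contact_force: [-0.3, 0.1, -0.4]
grip_width: 0.0005
t 16.0 base tcp mm [ 84.1 -96.8 157.1] go cm [-0.03 -0.19  7.22] turn -0.002 F [-0.3  0.1 -0.4] w 0.0005
[(-50, 16), (-40, 15), (-30, 1), (30, 10), (40, 13), (50, 1)]
```

View pics/s3.png

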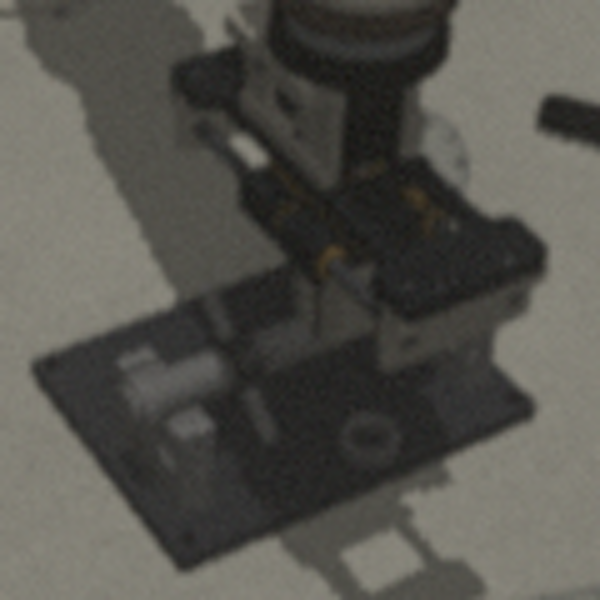

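The crop shows the arms at about ±42° with the spindle seated; the gripper is clear above and hides the dial. I come down farther out and push.

```bash
python3 -m pendant '[{"translation":[0,0,3.5],"turn":0,"gripper":0},{"translation":[0,0,3.2],"turn":0,"gripper":0},{"translation":[0,-1,0],"turn":0,"gripper":0},{"translation":[0,-0.8,0],"turn":0,"gripper":0},{"translation":[0,-0.4,0],"turn":0,"gripper":0},{"translation":[0,-0.4,0],"turn":0,"gripper":0},{"translation":[0,-0.4,0],"turn":0,"gripper":0},{"translation":[0,0,0],"turn":0,"gripper":0}]'
python3 look.py
python3 -m pendant '[{"translation":[0,-0.4,0],"turn":0,"gripper":0},{"translation":[0,-0.4,0],"turn":0,"gripper":0},{"translation":[0,0,0],"turn":0,"gripper":0}]'
python3 look.py
```

```text
time_s: 16.85
tcp_pos: [0.6246, 0.0522, 0.0893]
ee_rot: [-0.011, 0.595, 0.803, -0.014]
contact_force: [0.3, -0.1, 0.2]
grip_width: 0.0005
t 16.85 base tcp mm [ 48.1 -97.   89.3] go cm [-0.01 -4.83 -0.4 ] turn -0.003 F [ 0.3 -0.1  0.2] w 0.0005
dial px centre 284 270 r 0 depth 37.6 ang 166.2 mm 9.23
[(-60, 2), (-50, 13), (-40, 12), (30, 3), (40, 5), (50, 3), (60, 2)]
time_s: 17.2
tcp_pos: [0.6206, 0.0512, 0.0907]
ee_rot: [-0.009, 0.595, 0.804, -0.012]
contact_force: [6.0, 1.9, 4.1]
grip_width: 0.0003
t 17.2 base tcp mm [ 44.  -96.7  90.7] go cm [-0.04 -4.41 -0.3 ] turn -0.002 F [6.  1.9 4.1] w 0.0003
dial px centre 281 266 r 0 depth 37.2 ang 168.7 mm 9.37
[(-60, 8), (-50, 17), (-40, 5), (30, 4), (40, 5), (50, 2), (60, 2)]
```

Fingertips are tapered, so contact at this depth wedges. I back off slightly, go deeper so the flat side bears on the arm, and push again.

```bash
python3 -m pendant '[{"translation":[0,1.6,0],"turn":0,"gripper":0},{"translation":[0,0,1.5],"turn":0,"gripper":0},{"translation":[0,-0.4,0],"turn":0,"gripper":0},{"translation":[0,-0.4,0],"turn":0,"gripper":0},{"translation":[0,-0.4,0],"turn":0,"gripper":0},{"translation":[0,-0.4,0],"turn":0,"gripper":0},{"translation":[0,0,0],"turn":0,"gripper":0}]'
python3 look.py
python3 -m pendant '[{"translation":[0,-0.4,0],"turn":0,"gripper":0},{"translation":[0,-0.4,0],"turn":0,"gripper":0},{"translation":[0,0,0],"turn":0,"gripper":0}]'
python3 look.py
```

```text
time_s: 17.95
tcp_pos: [0.6181, 0.0506, 0.0754]
ee_rot: [-0.01, 0.595, 0.803, -0.013]
contact_force: [3.7, 2.0, 2.6]
grip_width: 0.0003
t 17.95 base tcp mm [ 41.4 -96.6  75.4] go cm [-0.05 -4.2  -1.82] turn -0.002 F [3.7 2.  2.6] w 0.0003
dial px centre 282 267 r 0 depth 34.4 ang 172.0 mm 9.55
[(-70, 1), (-60, 6), (-50, 1), (30, 2), (40, 2), (50, 10), (60, 5), (70, 6), (80, 3), (100, 2)]
time_s: 18.3
tcp_pos: [0.6118, 0.0481, 0.0764]
ee_rot: [-0.009, 0.595, 0.803, -0.012]
contact_force: [5.2, 2.3, 4.9]
grip_width: 0.0003
t 18.3 base tcp mm [ 34.6 -97.1  76.4] go cm [ 0.   -3.52 -1.76] turn -0.002 F [5.2 2.3 4.9] w 0.0003
dial px centre 280 264 r 0 depth 35.8 ang 176.9 mm 9.83
[(-70, 10), (-60, 4), (30, 2), (40, 5), (50, 9), (60, 6), (70, 6), (80, 1), (90, 2), (100, 19)]
```

```bash
python3 -m pendant '[{"translation":[0,-0.4,-0.2],"turn":0,"gripper":0},{"translation":[0,-0.4,-0.4],"turn":0,"gripper":0},{"translation":[0,-0.4,-0.4],"turn":0,"gripper":0},{"translation":[0,-0.4,-0.4],"turn":0,"gripper":0},{"translation":[0,0,0],"turn":0,"gripper":0}]'
python3 look.py
python3 -m pendant '[{"translation":[0,-0.4,-0.2],"turn":0,"gripper":0},{"translation":[0,-0.4,0],"turn":0,"gripper":0},{"translation":[0,-0.4,0],"turn":0,"gripper":0},{"translation":[0,0,0],"turn":0,"gripper":0}]'
python3 look.py
```

```text
time_s: 18.85
tcp_pos: [0.5928, 0.0423, 0.0886]
ee_rot: [-0.012, 0.595, 0.803, -0.015]
contact_force: [2.5, 0.1, -0.7]
grip_width: 0.0004
t 18.85 base tcp mm [ 14.8 -97.1  88.6] go cm [ 0.   -1.5  -0.58] turn -0.003 F [ 2.5  0.1 -0.7] w 0.0004
dial px centre 282 266 r 0 depth 33.6 ang 178.6 mm 9.92
[(-90, 12), (-80, 9), (0, 5), (10, 10), (20, 7), (30, 10), (40, 15), (60, 7), (70, 22), (80, 2)]
time_s: 19.3
tcp_pos: [0.5816, 0.0394, 0.0909]
ee_rot: [-0.012, 0.595, 0.803, -0.015]
contact_force: [0.7, 0.6, -0.2]
grip_width: 0.0004
t 19.3 base tcp mm [  3.2 -96.6  90.9] go cm [-0.04 -0.34 -0.4 ] turn -0.003 F [ 0.7  0.6 -0.2] w 0.0004
dial px centre 282 266 r 0 depth 39.1 ang 170.2 mm 9.46
[(-110, 6), (-100, 4), (-20, 5), (-10, 8), (0, 12), (10, 9), (20, 16), (30, 11), (40, 7), (50, 11), (60, 6)]
```

Readings rose to about 9.9 and now fall. The earlier 11.0 disagrees, so I lift clear and read everything without contact.

```bash
python3 -m pendant '[{"translation":[0,0.4,0],"turn":0,"gripper":0},{"translation":[0,0,-4],"turn":0,"gripper":0},{"translation":[0,-3,-3],"turn":0,"gripper":0},{"translation":[0,-3,0],"turn":0,"gripper":0},{"translation":[0,0,0],"turn":0,"gripper":0}]'
cat >> h.py <<'E'
def armfit():
    "least-squares arm angle mod 90 (fourfold symmetry) from the scene depth"
    c=cap('scene'); m,_=reading(c,.179,.0245)
    A=[]
    for cc in (c,cap('wrist')):
        p=cloud(cc); B=np.stack([(p-O)@BX,(p-O)@BY,p[...,2]],-1)
        x,z=B[...,0],B[...,2]-.07; r=np.hypot(x,z)
        s=(abs(B[...,1]+.097)<.009)&(r>.026)&(r<.052)&(z>-.04)
        a=np.arctan2(x[s],z[s]); A.append((round(np.degrees(np.angle(np.exp(4j*a).sum()))/4,1),int(s.sum()),round(abs(np.exp(4j*a).mean()),2)))
        h,e=np.histogram(np.degrees(a),np.arange(-180,181,10)); print([(int(k),int(n)) for k,n in zip(e,h) if n])
    print('R',round(m,2),'arm deg mod 90 (scene,wrist)',A)
E
python3 - <<'E'
from h import *
togo(-.02,-.097,.16,np.pi/2); armfit()
c=dict(np.load('scene.npz'))
p=cloud(c); B=np.stack([(p-O)@BX,(p-O)@BY,p[...,2]],-1)
s=(abs(B[...,0])<.02)&(B[...,2]>.06)&(B[...,2]<.09)
for lo in(-.13,-.075,-.06,-.045,-.03):
    t=s&(B[...,1]>lo)&(B[...,1]<lo+.015)
    if t.sum(): print(lo,t.sum(),np.round(np.nanpercentile(B[t][:,2],95),4))
save(cv2.resize(c['color'][150:270,300:410],None,fx=5,fy=5,interpolation=2),'s4.png')
E
```

```text
time_s: 19.85
tcp_pos: [0.528, 0.0221, 0.1634]
ee_rot: [-0.013, 0.596, 0.803, -0.016]
contact_force: [0.0, 0.2, -1.1]
grip_width: 0.0004
t 19.85 base tcp mm [-53.1 -97.4 163.4] go cm [0.06 3.32 0.2 ] turn -0.004 F [ 0.   0.2 -1.1] w 0.0004
dial px centre 283 266 r 0 depth 38.4 ang 149.1 mm 8.28
[(-120, 4), (-110, 6), (-30, 6), (-20, 22), (50, 6), (60, 16), (70, 3), (140, 11), (150, 12)]
[(-120, 45), (-110, 204), (-40, 3), (-30, 167), (-20, 112), (50, 138), (60, 241), (150, 1)]
R 8.28 arm deg mod 90 (scene,wrist) [(np.float64(-23.1), 86, np.float64(0.89)), (np.float64(-23.5), 911, np.float64(0.92))]
-0.13 49 0.083
-0.075 52 0.0826
-0.06 42 0.0831
-0.045 44 0.0825
-0.03 47 0.0825
```

View pics/s4.png

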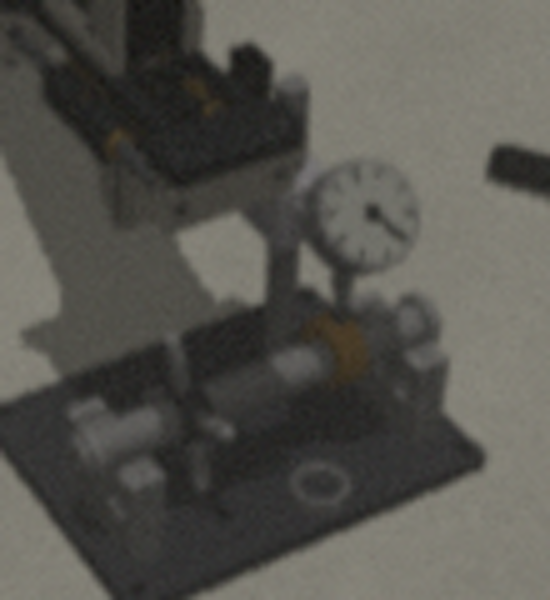

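Contact-free readings 7.70 (0°), 9.23 (about -45°) and 8.28 (-113°) fit a 3 mm cosine peaking at about -63°, near 9.35 mm. I therefore turn it back about 50° with a push to +x.

```bash
python3 -m pendant '[{"translation":[0,-1,3],"turn":0,"gripper":0},{"translation":[0,0,3],"turn":0,"gripper":0},{"translation":[0,0,1.5],"turn":0,"gripper":0},{"translation":[0,1,0],"turn":0,"gripper":0},{"translation":[0,0.5,0],"turn":0,"gripper":0},{"translation":[0,0.5,0],"turn":0,"gripper":0},{"translation":[0,0.5,0],"turn":0,"gripper":0},{"translation":[0,0,0],"turn":0,"gripper":0}]'
python3 look.py
python3 -m pendant '[{"translation":[0,0.5,0],"turn":0,"gripper":0},{"translation":[0,0.5,0],"turn":0,"gripper":0},{"translation":[0,0.5,0],"turn":0,"gripper":0},{"translation":[0,0.5,0],"turn":0,"gripper":0},{"translation":[0,0,0],"turn":0,"gripper":0}]'
python3 look.py
```

```text
time_s: 20.75
tcp_pos: [0.5432, 0.0275, 0.0882]
ee_rot: [-0.012, 0.595, 0.803, -0.015]
contact_force: [-2.3, -1.5, 2.1]
grip_width: 0.0007
t 20.75 base tcp mm [-36.9 -96.7  88.2] go cm [-0.02  3.66 -0.83] turn -0.003 F [-2.3 -1.5  2.1] w 0.0007
dial px centre 283 269 r 0 depth 42.2 ang 153.5 mm 8.53
[(-110, 10), (-100, 3), (-70, 1), (-60, 5), (-50, 4), (-40, 8), (-30, 18), (-20, 10), (-10, 3), (50, 4), (60, 19), (70, 9)]
time_s: 21.3
tcp_pos: [0.5634, 0.0337, 0.0871]
ee_rot: [-0.011, 0.595, 0.803, -0.014]
contact_force: [-2.3, 0.6, 3.3]
grip_width: 0.0004
t 21.3 base tcp mm [-15.8 -96.7  87.1] go cm [-0.03  1.55 -0.85] turn -0.002 F [-2.3  0.6  3.3] w 0.0004
dial px centre 280 271 r 0 depth 35.8 ang 184.9 mm 10.27
[(-80, 2), (-60, 1), (-50, 2), (-40, 9), (-30, 8), (-20, 7), (-10, 10), (0, 23), (10, 9), (20, 3), (30, 1), (40, 1), (60, 1), (70, 6), (80, 25), (90, 10)]
```

```bash
python3 -m pendant '[{"translation":[0,0.3,0],"turn":0,"gripper":0},{"translation":[0,0.3,0],"turn":0,"gripper":0},{"translation":[0,0,0],"turn":0,"gripper":0}]'
python3 look.py
python3 -m pendant '[{"translation":[0,-0.6,0],"turn":0,"gripper":0},{"translation":[0,-0.8,-0.5],"turn":0,"gripper":0},{"translation":[0,0,0],"turn":0,"gripper":0}]'
python3 - <<'E'
from h import *
togo(-.02,-.097,.09,np.pi/2); armfit()
E
```

```text
time_s: 21.65
tcp_pos: [0.568, 0.0353, 0.0867]
ee_rot: [-0.012, 0.595, 0.803, -0.015]
contact_force: [-2.8, -0.7, 4.5]
grip_width: 0.0005
t 21.65 base tcp mm [-11.  -96.6  86.7] go cm [-0.04  1.06 -0.87] turn -0.003 F [-2.8 -0.7  4.5] w 0.0005
dial px centre 278 271 r 0 depth 37.4 ang 187.6 mm 10.42
[(-50, 1), (-40, 3), (-30, 6), (-20, 8), (-10, 13), (0, 10), (10, 22), (20, 12), (30, 3), (40, 1), (50, 2), (60, 1), (70, 1), (80, 8), (90, 28), (100, 5)]
time_s: 22.0
tcp_pos: [0.5541, 0.0306, 0.0924]
ee_rot: [-0.012, 0.595, 0.803, -0.015]
contact_force: [0.5, -0.4, -0.3]
grip_width: 0.0005
t 22.0 base tcp mm [-25.7 -96.9  92.4] go cm [-0.01  0.58  0.22] turn -0.003 F [ 0.5 -0.4 -0.3] w 0.0005
dial px centre 281 269 r 0 depth 39.8 ang 166.7 mm 9.26
[(-180, 7), (-170, 4), (-160, 1), (-80, 2), (-70, 4), (-60, 3), (-20, 2), (-10, 11), (10, 2), (20, 7), (90, 18), (100, 11)]
[(-170, 17), (-160, 63), (-80, 51), (-70, 11), (-50, 32), (-40, 49), (-30, 34), (90, 138), (100, 197), (110, 1)]
R 9.26 arm deg mod 90 (scene,wrist) [(np.float64(10.6), 72, np.float64(0.73)), (np.float64(14.4), 593, np.float64(0.59))]
```

Clear of contact, the dial reads 9.26 at -77°, just what the fit predicts. One more small nudge of about 12° to centre it.

```bash
python3 -m pendant '[{"translation":[0,0.8,0.4],"turn":0,"gripper":0},{"translation":[0,0.4,0],"turn":0,"gripper":0},{"translation":[0,0.4,0],"turn":0,"gripper":0},{"translation":[0,0.4,0],"turn":0,"gripper":0},{"translation":[0,-0.5,0],"turn":0,"gripper":0},{"translation":[0,-1.5,-1],"turn":0,"gripper":0},{"translation":[0,-3,-3],"turn":0,"gripper":0},{"translation":[0,-2.5,-4],"turn":0,"gripper":0}]'
python3 -m pendant '[{"translation":[0,-2,-3],"turn":0,"gripper":0},{"translation":[0,0,0],"turn":0,"gripper":0},{"translation":[0,0,0],"turn":0,"gripper":0}]'
python3 - <<'E'
from h import *
togo(-.02,-.097,.09,np.pi/2); armfit()
c=dict(np.load('scene.npz')); p=cloud(c); B=np.stack([(p-O)@BX,(p-O)@BY,p[...,2]],-1)
s=(abs(B[...,0])<.02)&(B[...,2]>.06)&(B[...,2]<.09)
for lo in(-.13,-.075,-.06,-.045,-.03):
    t=s&(B[...,1]>lo)&(B[...,1]<lo+.015); print(lo,np.round(np.nanpercentile(B[t][:,2],95),4))
save(cv2.resize(c['color'][150:270,300:410],None,fx=5,fy=5,interpolation=2),'s5.png')
E
```

```text
time_s: 22.9
tcp_pos: [0.5027, 0.0156, 0.169]
ee_rot: [-0.013, 0.595, 0.803, -0.016]
contact_force: [1.1, -0.4, 0.1]
grip_width: 0.0006
time_s: 23.2
tcp_pos: [0.488, 0.0104, 0.2018]
ee_rot: [-0.01, 0.595, 0.803, -0.014]
contact_force: [-0.4, -0.6, -1.1]
grip_width: 0.0006
t 23.2 base tcp mm [-94.8 -96.8 201.8] go cm [-0.    7.85 10.92] turn -0.003 F [-0.4 -0.6 -1.1] w 0.0006
dial px centre 280 267 r 0 depth 42.7 ang 167.1 mm 9.29
[(-70, 1), (-60, 11), (-50, 11), (20, 5), (30, 15), (40, 1), (90, 1), (100, 4), (110, 22), (120, 3)]
[(-160, 2), (-150, 119), (-140, 9), (-70, 25), (-60, 229), (-50, 9), (10, 2), (20, 279), (30, 31), (100, 3), (110, 120), (120, 5)]
R 9.29 arm deg mod 90 (scene,wrist) [(np.float64(31.2), 74, np.float64(0.87)), (np.float64(30.2), 833, np.float64(0.92))]
-0.13 0.0838
-0.075 0.0822
-0.06 0.0832
-0.045 0.0822
-0.03 0.0823
```

View pics/s5.png

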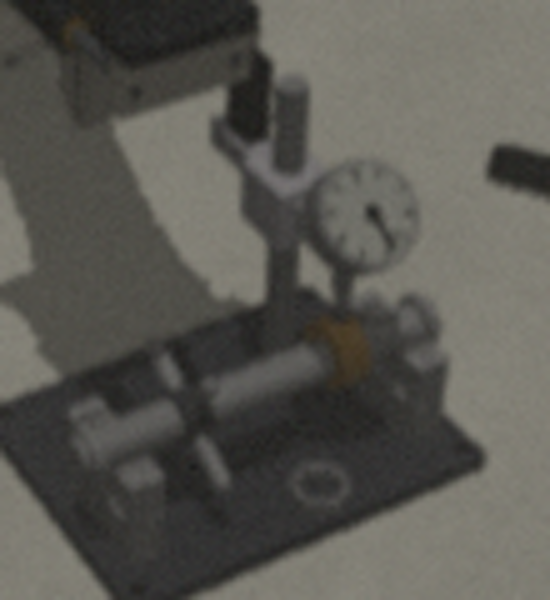

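The last crop shows the gripper clear, the dial pointer at about 9.3 mm (hub at (372,212)), and the spindle seated, with its top level at 82 to 83 mm. Handing in.

```bash
python3 -c "
from bench import manip
print(manip.close_job())"
```

```text
the job is handed in; nothing more can be done
None
```

I lowered the indicator by its handle until the dial read 7.6 mm, let go, and turned the spindle by its arms. I then left it with the eccentric's highest point within a few degrees of right under the plunger. The job is handed in, at about 23 s of the 72 s allowed.

**Finding the top:** With nothing touching the spindle, the dial read:

| Spindle angle | Dial reading |
|---|---|
| 0° | 7.70 mm |
| about -45° | 9.23 mm |
| -77° | 9.26 mm |
| -113° | 8.28 mm |

These fit a 3 mm cosine that peaks at about -63°, where the dial would read about 9.35 mm.

**Last checks:** The spindle stands at about -60° and the dial reads 9.29 mm. The top of its shaft measures 82 to 84 mm along its length, where 82 mm is expected when seated. The gripper is clear and shows no contact force.

**What went wrong or disagreed:**
- **Dial under contact:** With a finger on the spindle, the dial read up to about 1 mm too high (11.0 mm at worst). I fitted only the contact-free readings. I did not find the cause.
- **Fingertip on an arm:** One push rode up on an arm's end and reached about 19 N in all, under the 25 N limit. I backed off and took a better line.
- **Wasted turn:** My first turn of the tool ran joint 7 to its range limit, so I had to turn the other way.

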